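# Turn a brittle cracker case out of its mould

### The arm

A 7-joint arm with a two-finger parallel gripper is mounted at the origin on the work surface. World frame = base frame: x ahead of the robot, y to its left, z up, the work surface at z = 0. Lengths are in m, angles in rad, forces in N, time in s.
With the tool pointing down it reaches from about 0.4 to 0.85 m from the base axis. Payload 6.9 kg.
Tool frame: the origin (TCP) lies at the very end of the fingers, on their centre line; the grasp point (between the pads) lies 19 mm behind it; z points along the fingers, y is the line along which they close (so a half turn about z gives the same grasp; the last joint's range is limited). The gripper opens to 85 mm and grips with 20 to 120 N. Pads are 22 mm wide; open, the fingers measure 114 mm over their backs; the gripper's body (76 mm by 85 mm) begins 54 mm behind the grasp point. The pads swing forward as they close: fully open they stand 13 mm farther back than shut.
Start: joints at [-1.145, 0.507, -0.238, 1.5, 0.126, 1.149, -0.155], TCP at [0.197, 0.593, 0.231] pointing down, gripper open.
Joint ranges: [-3.08, 3.08], [-0.24, 2.05], [-1.43, 1.35], [0, 2.5], [-1.52, 4.66], [0.17, 1.96], [-2.89, 2.89]. Speed limits (rad/s): [2.39, 2.39, 3.14, 3.14, 3.14, 3.14, 3.14].

### API

Orientations are given as a unit quaternion [w, x, y, z].
In Python, from workcell import read_state, capture, workorder gives the robot as it stands. The module is installed in compiled form; this text tells all that it offers.
- The arm moves only by the tool step_arm, never from a script. Its argument "plan" is one flat list of numbers, 7 for each row, row after row: the turn, a rotation vector about the tool's x, y, z in degrees, then the shift along the tool's x, y, z in mm, then the closure, from 0 (fully open) to 1 (shut). In form: [ax, ay, az, tx, ty, tz, claw, ax, ay, az, tx, ty, tz, claw, ...]. A call has 1 to 12 rows; each row is the pose to reach, as a shift and turn from the pose commanded when the call began, along the tool's axes at that moment; what a row does not reach only later rows make up. A row lasts 1/8 s, in which the tool goes at most 62.5 mm and 10.7 degrees, less where a joint would pass 70% of its speed; a pose out of reach is approached as far as the arm can. A call with a gripper value outside its range is refused whole. The fingers move at their own pace and stop on an object; the grip force is fixed at half the most. Time passes only in rows, so rows that repeat a pose let the fingers close. It gives the time, the measured TCP pose, the force, the opening and the grip force at its end, in the units of the state.
- read_state(): the state, without advancing time (a new reading comes with each control period).
- capture(name): name is "scene" or "side" or "wrist"; returns a dict with "img" (384x512x3 uint8, red, green, blue), "intrinsics" (3x3 intrinsics, pixels), "T" (4x4, takes a point from camera to world coordinates). Camera axes: x right, y down, z forward; pixel columns grow to the right and rows downward; lengths in m; the calibration is good to about 2 mm. The wrist camera is an equidistant fisheye: a pixel r from the principal point sees the ray r / f radians off the axis. A picture is of the moment at which its call begins. There is no depth.
- workorder.job_done(): hands the job in; it is judged then, once.
The state is a dict: "time_s": time; "joint_pos": joint angles; "qvel": joint speeds; "tau": joint torques, N m; "position": TCP position; "tcp_rot": TCP orientation; "wrist_force": force on the tool from outside, world axes, zero at the start; "moment": the same for the moment, N m; "grip_width": finger opening in m; "grip_force": force on a finger pad.
Only numpy, scipy, OpenCV 4.12 (cv2) and the standard library are available. Lean on these libraries where they do the work, as an engineer would, in place of code of your own. Each camera call takes 0.05 s, during which the arm holds its last target. There are 200 camera calls.

### The job

Three baked cracker cases sit in the tilted blue-grey silicone mould. Take out the deep one, the only one that stands well proud of the mould, and set it upright in the middle of the round wooden disc of the serving stand, letting go only once it is resting there; the disc's height has been set by hand and not measured. The case is brittle: squeeze it as lightly as the gripper can, do not push it against the mould or the disc, and leave the two flat cases and everything else on the table where they are.

Things in the scene. Friction and masses are not known exactly. Their poses are not given: they have to be found in the camera images.
- deep_case: the deep cracker case: open square box of tan cracker with sesame dots, 52 x 52 mm, 46 mm tall, walls 6 mm, 60 to 130 g, in any one of the three cavities, tilted with the mould, its rim 22 mm beyond the mould's face. Origin: centre of its underside; z towards the open top. Cracks at 40 N on each finger pad, 20 N against the mould or 15 N against the stand; the lightest grip is enough.
- flat_case_a: a flat cracker case: same tan square shape, 52 x 52 mm, but only 24 mm tall, so its rim is level with the mould's top face. In one of the other cavities. Origin: centre of its underside, axes as the deep case. To be left alone.
- flat_case_b: the second flat cracker case, the same as flat_case_a, in the remaining cavity. To be left alone.
- mould: blue-grey silicone mould fixed to the table: plate 120 x 236 x 30 mm leaning on a prop. Frame level (z up), origin on the table under the plate's middle, y along its long side. The plate is turned 20 degrees about y: its face looks up and to -x (to the robot at yaw 0), its +x edge is the higher. Its underside centre is 20.6 mm above the origin. Pushed in, it gives up to 5 mm.
- mould_mid (a point): centre of the mouth of the middle cavity, in the plate's upper face. The three square cavities lie in a row along the mould's y, 72 mm apart: 58 x 58 mm, 24 mm deep, straight walls square to the plate. The cases sit in the middle of them, with 3 mm play on every side. 31 mm of plain plate borders each cavity below and above on the slope, 15 mm separates neighbours.
- stand: serving stand fixed to the table: dark steel foot 116 mm across, upright tube, over this origin a level wooden disc 130 mm across. Origin: centre of the foot's underside, on the table; z up. The disc's upper face may be anywhere 102 to 173 mm above the table (not reported: look or feel for it). It is cushioned: gives 1 mm per 1.5 N, at most 8 mm, and springs back.
- dip_dish: small white bowl, 72 mm across, 26 mm tall; origin at the centre of its underside. To be left alone.
- spoon: steel spoon lying along its x; origin under its middle. To be left alone.
- sauce: amber bottle, 56 mm across, 150 mm tall; origin at the centre of its underside. To be left alone.
- seed_jar: small jar, 60 mm across, 80 mm tall; origin at the centre of its underside. To be left alone.
Mind the look-alikes: they are no part of the job. Of the things shaped like the stand, the steel one is meant.

How it is judged:
By the outcome, as a careful person would: the job done as asked, in the order asked, and still so for the second after the job is handed in, with the robot touching nothing.
It also fails if it takes over 51 s, if anything falls off the work surface, if the arm or the gripper's body presses on something with over 40 N, if the wrist force passes 120 N, or if a joint passes its speed limit or range.

## Working session

There is one attempt and no reset: what is moved stays moved. The work goes in short steps, Python scripts to look and compute and a tool call to move; the robot and the scene stay as the last step left them, time stands still between calls to the robot, and variables do not carry over. Pictures are saved under pics/ and viewed, at most 10 in all, crops included, and the job is handed in when it is done.

Besides the shell and the picture viewer there is one more tool, called after "Call:" as a command line: name --argument value ..., lists and objects as JSON in quotes. step_arm: Moves the arm, as the interface text tells. Its arguments: {"type":"object","properties":{"plan":{"type":"array","items":{"type":"number"}}},"required":["plan"]}

```bash
mkdir -p pics
cat > h.py <<'E'
import numpy as np, cv2
from scipy.spatial.transform import Rotation as R
from workcell import read_state, capture, workorder
def rot(q): return R.from_quat([q[1],q[2],q[3],q[0]])
def proj(c,P):
    T=np.linalg.inv(c["T"]); K=np.array(c["intrinsics"]); p=(T[:3,:3]@np.atleast_2d(P).T+T[:3,3:]).T
    q=p@K.T; return q[:,:2]/q[:,2:]
def ray(c,u,v):
    d=np.linalg.inv(c["intrinsics"])@[u,v,1]; d=c["T"][:3,:3]@d; return c["T"][:3,3],d/np.linalg.norm(d)
def onz(c,u,v,z):
    o,d=ray(c,u,v); return o+d*(z-o[2])/d[2]
def tri(obs):
    A=np.zeros((3,3));b=np.zeros(3)
    for c,u,v in obs:
        o,d=ray(c,u,v);M=np.eye(3)-np.outer(d,d);A+=M;b+=M@o
    return np.linalg.solve(A,b)
E
python3 - <<'E'
from h import *
import pickle
s=read_state();print({k:np.round(v,3) for k,v in s.items()})
d={n:capture(n) for n in("scene","side")}
pickle.dump(d,open("c0.pkl","wb"))
for n,c in d.items():
    cv2.imwrite(f"pics/{n}0.png",cv2.resize(c["img"][:,:,::-1],(800,600),interpolation=cv2.INTER_CUBIC));print(np.round(c["T"],3),c["intrinsics"])
E
```

```text
{'time_s': np.float64(0.0), 'joint_pos': array([-1.145,  0.508, -0.237,  1.501,  0.126,  1.149, -0.155]), 'qvel': array([-0.001,  0.001,  0.002,  0.001,  0.001, -0.   ,  0.001]), 'tau': array([-1.0000e-03, -6.2059e+01, -2.1860e+00, -2.4965e+01,  1.3000e-02,
        1.2000e-02,  0.0000e+00]), 'position': array([0.197, 0.593, 0.23 ]), 'tcp_rot': array([-0.   ,  0.16 ,  0.987, -0.001]), 'wrist_force': array([ 0.478,  0.184, -0.728]), 'moment': array([-0.003, -0.005, -0.003]), 'grip_force': np.float64(0.0), 'grip_width': np.float64(0.086)}
[[-0.063  0.616 -0.785  1.265]
 [ 0.998  0.032 -0.055  0.115]
 [-0.009 -0.787 -0.617  0.617]
 [ 0.     0.     0.     1.   ]] [[347.01567439   0.         248.01980388]
 [  0.         347.01567439 192.17511313]
 [  0.           0.           1.        ]]
[[ 0.979 -0.117  0.164  0.431]
 [-0.201 -0.508  0.838 -0.784]
 [-0.015 -0.854 -0.521  0.56 ]
 [ 0.     0.     0.     1.   ]] [[377.24833258   0.         252.16389257]
 [  0.         377.24833258 184.32120909]
 [  0.           0.           1.        ]]
```

View pics/scene0.png

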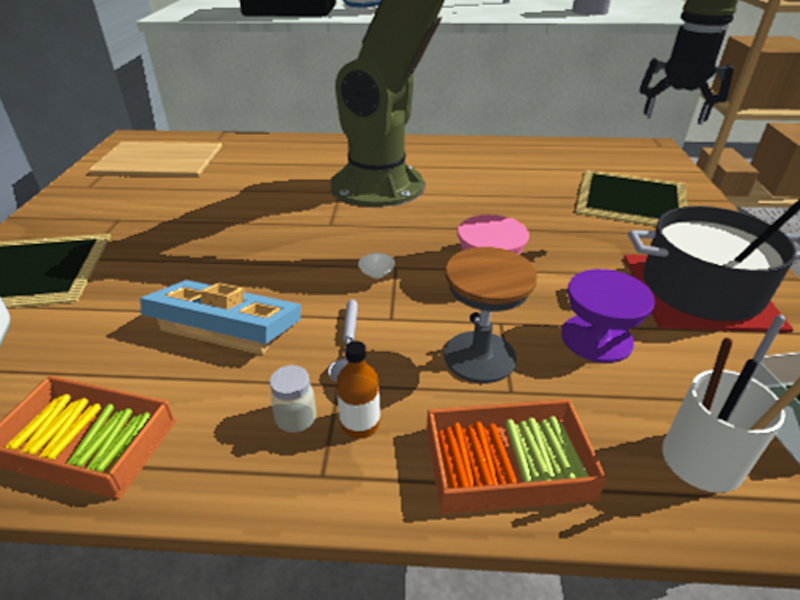

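View pics/side0.png

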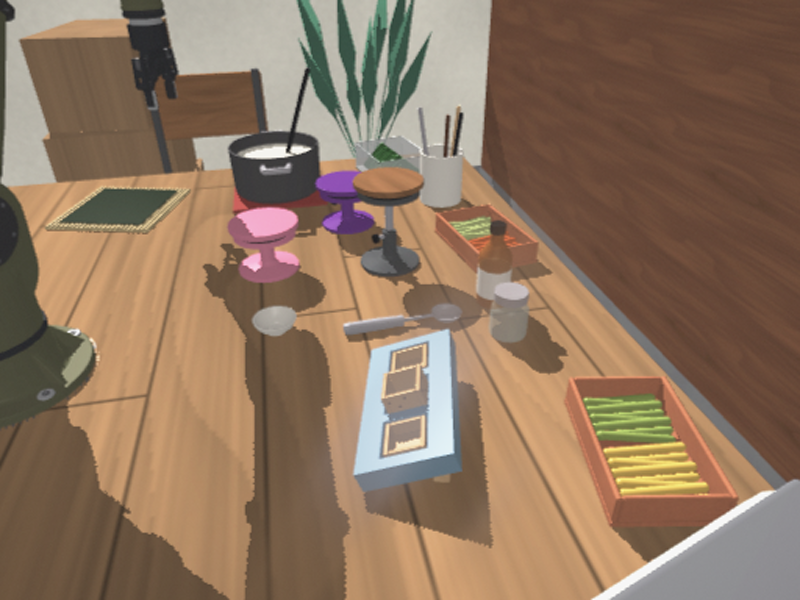

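The deep case sits in the middle cavity: around (222,295) in scene and (403,387) in side. The steel stand's disc is at about (491,275) in scene and (388,183) in side. I'll fit models to both views.

```bash
cat > fit.py <<'E'
from h import *
import pickle
from scipy.optimize import least_squares, minimize
d=pickle.load(open("c0.pkl","rb")); S=512/800
# mould
hulls={}
for n,c in d.items():
    h=cv2.cvtColor(c["img"],cv2.COLOR_RGB2HSV); m=((h[...,0]>95)&(h[...,0]<115)&(h[...,1]>70)&(h[...,2]>70)).astype(np.uint8)
    k,l,st,_=cv2.connectedComponentsWithStats(m)
    u,v=(int(222*S),int(315*S)) if n=="scene" else (int(375*S),int(420*S))
    w=l[v-10:v+10,u-10:u+10].ravel(); w=w[w>0]; b=np.bincount(w).argmax(); print(n,st[b])
    hulls[n]=cv2.convexHull(np.argwhere(l==b)[:,::-1].astype(np.float32)+0.0)[:,0]
def plate(x,y,yaw):
    A=R.from_euler("z",yaw)*R.from_euler("y",-20,degrees=True)
    P=np.array([[i*.06,j*.118,k*.03] for i in(-1,1) for j in(-1,1) for k in(0,1)])
    return A.apply(P)+[x,y,.0206],A
def res(p):
    r=[]
    for n,c in d.items():
        H=cv2.convexHull(proj(c,plate(*p)[0]).astype(np.float32)); 
        a=np.linspace(0,2*np.pi,48,endpoint=False); D=np.c_[np.cos(a),np.sin(a)]
        r.append((D@H[:,0].T).max(1)-(D@hulls[n].T).max(1)-0.5*0)
    return np.concatenate(r)
c=d["side"]; p0=onz(c,405*S,410*S,.05)
best=min((least_squares(res,[p0[0],p0[1],t],x_scale=[.01,.01,.1],diff_step=1e-4) for t in(-.4,0,.4)),key=lambda f:f.cost)
print("mould",best.x,best.cost,"rms",np.sqrt(np.mean(best.fun**2)))
P,A=plate(*best.x); mid=A.apply([0,0,.03])+[best.x[0],best.x[1],.0206]; print("mid",mid,"deep rim centre",mid+A.apply([0,0,.022]))
# stand
ob={"scene":dict(d=(446,536,249),f=(444,517,381)),"side":dict(d=(353,424,170),f=(361,421,276))}
a=np.linspace(0,2*np.pi,90); C=np.c_[np.cos(a),np.sin(a),0*a]
def rs(p):
    r=[]
    for n,c in d.items():
        q=proj(c,C*.065+p)/S; r+=list(np.array([q[:,0].min(),q[:,0].max(),q[:,1].min()])-ob[n]["d"])
        q=proj(c,C*.058+[p[0],p[1],0])/S; r+=list(.6*(np.array([q[:,0].min(),q[:,0].max(),q[:,1].max()])-ob[n]["f"]))
    return np.array(r)
f=least_squares(rs,[.6,.2,.14],diff_step=1e-4); print("stand",f.x,np.round(f.fun,1))
out=[]
Z=4
for n,c in d.items():
    def draw(im,P,o,col): cv2.polylines(im,[np.round((proj(c,P)-o+.5)*Z).astype(int)],True,col,1)
    for ctr in (mid,f.x-[0,0,.05]):
        o=np.round(proj(c,ctr)[0]).astype(int)-[50,37]
        im=cv2.resize(c["img"][o[1]:o[1]+74,o[0]:o[0]+100,::-1],None,fx=Z,fy=Z,interpolation=cv2.INTER_CUBIC)
        draw(im,C*.065+f.x,o,(255,255,0));draw(im,C*.058+[f.x[0],f.x[1],0],o,(255,255,0))
        draw(im,P[[1,3,7,5]],o,(0,0,255))
        sq=np.array([[-1,-1,0],[-1,1,0],[1,1,0],[1,-1,0]])*.026
        draw(im,A.apply(sq+[0,0,.022])+mid,o,(0,255,0))
        out.append(im)
cv2.imwrite("pics/fit.png",np.vstack([np.hstack(out[:2]),np.hstack(out[2:])]))
E
python3 fit.py
```

```text
scene [  90  179  102   41 1797]Traceback (most recent call last):
  File "fit.py", line 11, in <module>
    w=l[v-10:v+10,u-10:u+10].ravel(); w=w[w>0]; b=np.bincount(w).argmax(); print(n,st[b])
                                                  ~~~~~~~~~~~~~~~~~~~~~^^
ValueError: attempt to get argmax of an empty sequence
```

Saturation is lower in the side view, so I'll loosen the threshold.

```bash
sed -i 's/h\[...,0\]>95/h[...,0]>88/; s/h\[...,0\]<115/h[...,0]<120/; s/h\[...,1\]>70/h[...,1]>(70 if n=="scene" else 25)/' fit.py; python3 fit.py; python3 -c "
import pickle,cv2;i=pickle.load(open('c0.pkl','rb'))['side']['img'];print(cv2.cvtColor(i,cv2.COLOR_RGB2HSV)[268,[232,236,240,245]])"
```

```text
scene [  90  179  102   41 1797]
side [ 227  211   68  102 3173]
mould [ 0.56574792 -0.2198329  -0.26221879] 71.87361642171739 rms 1.2236694851085315
mid [ 0.55583805 -0.2171731   0.04879078] deep rim centre [ 0.54857081 -0.21522259  0.06946402]
stand [0.61979314 0.21836143 0.16446007] [-0.8  0.9  0.5 -0.1 -0.6  1.2 -0.3 -0.1 -0.4 -0.3 -1.  -0.1]
[[101  37 230]
 [101  38 231]
 [102  36 233]
 [101  31 235]]
```

View pics/fit.png

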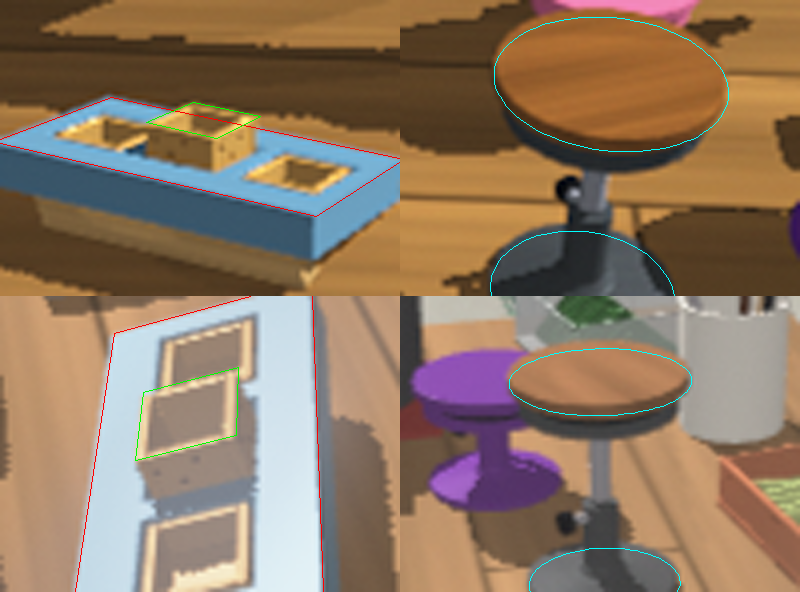

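The model overlays match both views. The disc is about 3–4 mm higher than fitted, so its top is at z≈0.168, which I'll confirm by feel. Next I'll work out the approach moves.

```bash
cat >> h.py <<'E'
Mx,My,Myaw=.5657,-.2198,-.2622
A=R.from_euler("z",Myaw)*R.from_euler("y",-20,degrees=True)
mid=A.apply([0,0,.03])+[Mx,My,.0206]
def graspR():
    z=-A.apply([0,0,1]); y=A.apply([1,0,0]); return R.from_matrix(np.c_[np.cross(y,z),y,z])
def rel(p,Rt,s=None):
    s=s or read_state(); R0=rot(s["tcp_rot"])
    return np.round(np.r_[(R0.inv()*Rt).as_rotvec(degrees=True),R0.inv().apply(np.array(p)-s["position"])*1000],1)
def downR(az): # tool down, y at azimuth az
    y=np.array([np.cos(az),np.sin(az),0]); z=np.array([0,0,-1.]); return R.from_matrix(np.c_[np.cross(y,z),y,z])
E
python3 - <<'E'
from h import *
print(rel([.45,.22,.28],downR(.45)))
print(rel(mid+A.apply([0,0,.11]),graspR()), mid+A.apply([0,0,.11]))
E
```

```text
[-1.000e-01  0.000e+00  4.580e+01 -3.576e+02 -2.739e+02 -4.900e+01]
[ -16.1  -15.    85.7 -558.3 -657.4   79.4] [ 0.51945372 -0.20738849  0.15215697]
```

Call:
step_arm --plan '[0, 0, 6, -45, -34, -6, 0, 0, 0, 11, -90, -68, -12, 0, 0, 0, 17, -134, -102, -18, 0, 0, 0, 23, -179, -137, -24, 0, 0, 0, 29, -223, -171, -30, 0, 0, 0, 34, -268, -205, -36, 0, 0, 0, 40, -313, -240, -43, 0, 0, 0, 46, -358, -274, -49, 0, -2, -2, 51, -383, -322, -33, 0, -4, -4, 56, -408, -370, -17, 0, -6, -6, 61, -433, -418, -1, 0, -8, -8, 66, -458, -466, 15, 0]'

```text
time_s: 1.6
position: [0.4846, 0.0047, 0.2159]
tcp_rot: [0.076, 0.671, 0.736, 0.055]
wrist_force: [0.7, -0.2, -0.1]
grip_width: 0.0856
grip_force: 0.0
```

Run:
```python
from h import *
print(read_state()["joint_pos"],read_state()["position"],rel(mid+A.apply([0,0,.11]),graspR()))
```

```text
[-0.27878159  0.21535907  0.23465855  2.04393092 -0.02804064  0.70248649
  0.05751555] [0.48461214 0.00468775 0.21586327] [  -9.    -3.2   20.  -211.7    2.6   73.6]
```

Call:
step_arm --plan '[-2, -1, 4, -42, 0, 15, 0, -4, -1, 8, -85, 1, 29, 0, -6, -2, 12, -127, 2, 44, 0, -8, -3, 16, -170, 2, 59, 0, -9, -3.2, 20, -211, 2.6, 73.6, 0, -9, -3.2, 20, -211, 2.6, 73.6, 0]'

```text
time_s: 2.35
position: [0.5189, -0.2086, 0.1513]
tcp_rot: [0.137, 0.783, 0.598, 0.104]
wrist_force: [0.1, 0.7, -0.0]
grip_width: 0.0856
grip_force: 0.0
```

Run:
```python
from h import *
print(read_state()["position"],rel(mid+A.apply([0,0,.11]),graspR()))
c=capture("wrist"); import pickle; pickle.dump(c,open("w1.pkl","wb"))
K=c["intrinsics"];print(K, np.round(c["T"],3))
def fproj(c,P):
    T=np.linalg.inv(c["T"]);p=(T[:3,:3]@np.atleast_2d(P).T+T[:3,3:]).T
    r=np.hypot(p[:,0],p[:,1]);th=np.arctan2(r,p[:,2]);return np.c_[K[0][0]*th*p[:,0]/r+K[0][2],K[1][1]*th*p[:,1]/r+K[1][2]]
im=cv2.resize(c["img"][:,:,::-1],(800,600),interpolation=cv2.INTER_CUBIC);im0=im.copy()
t=np.linspace(-1,1,20)[:,None]; sq=np.array([[-1,-1,0],[-1,1,0],[1,1,0],[1,-1,0],[-1,-1,0]])
sq=np.vstack([np.linspace(sq[i],sq[i+1],15) for i in range(4)])
for o,w,h in ((0,.026,.022),(-.072,.026,0),(.072,.026,0)):
    P=mid+A.apply(sq*w+[0,o,h]); cv2.polylines(im,[np.round(fproj(c,P)*800/512).astype(int)],True,(0,255,0),1)
P=mid+A.apply(sq*[.06,.118,0]); cv2.polylines(im,[np.round(fproj(c,P)*800/512).astype(int)],True,(0,0,255),1)
cv2.imwrite("pics/w1.png",im)
```

```text
[ 0.51886134 -0.20856109  0.15134436] [-0.1  0.1 -0.2  1.3  0.5 -0.7]
[[297.31863964   0.         251.6934335 ]
 [  0.         297.31863964 190.90091901]
 [  0.           0.           1.        ]] [[ 0.907 -0.346  0.241  0.491]
 [-0.249 -0.9   -0.357 -0.127]
 [ 0.341  0.263 -0.902  0.287]
 [ 0.     0.     0.     1.   ]]
```

View pics/w1.png

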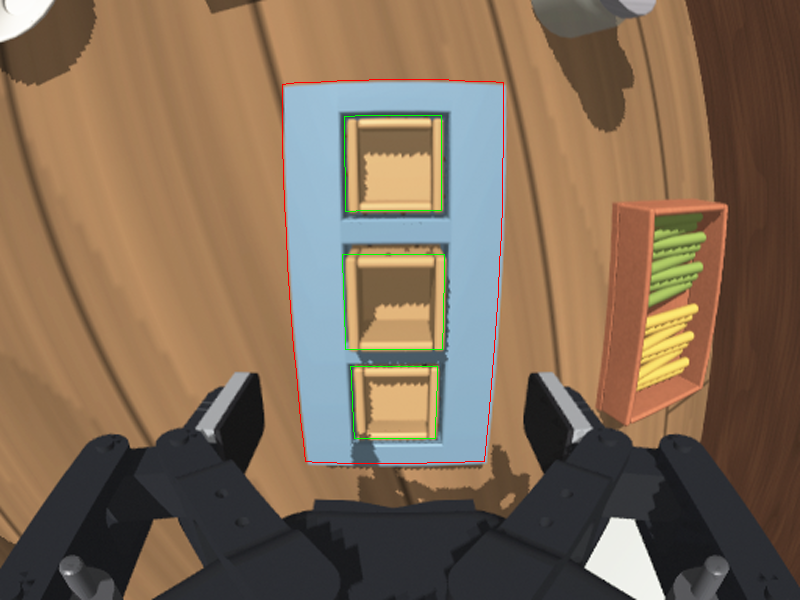

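The wrist view shows the mould outline and cases within about 1 px of the model. The deep case is at (396,303), roughly 0.8 mm further up-slope. Both fingers (262 and 525) straddle it, so I'm descending.

Call:
step_arm --plan '[0, 0, 0, 1.3, 1.3, 25, 0, 0, 0, 0, 1.3, 1.3, 50, 0, 0, 0, 0, 1.3, 1.3, 70, 0, 0, 0, 0, 1.3, 1.3, 85, 0, 0, 0, 0, 1.3, 1.3, 97, 0, 0, 0, 0, 1.3, 1.3, 104, 0, 0, 0, 0, 1.3, 1.3, 108, 0, 0, 0, 0, 1.3, 1.3, 108, 0.15, 0, 0, 0, 1.3, 1.3, 108, 0.2, 0, 0, 0, 1.3, 1.3, 108, 0.25, 0, 0, 0, 1.3, 1.3, 108, 0.25]'

```text
time_s: 3.78
position: [0.5572, -0.2133, 0.0517]
tcp_rot: [0.138, 0.781, 0.6, 0.106]
wrist_force: [0.3, -0.4, 0.8]
grip_width: 0.0636
grip_force: 0.0
```

Run:
```python
from h import *
s=read_state();print(s["grip_width"],s["wrist_force"],A.inv().apply(s["position"]-mid)*1000)
c=capture("wrist")
cv2.imwrite("pics/w2.png",cv2.resize(c["img"][:,:,::-1],(800,600),interpolation=cv2.INTER_CUBIC))
```

```text
0.06358957040647244 [ 0.34809135 -0.41274109  0.78206729] [1.39421331 4.06562951 2.60583099]
```

View pics/w2.png

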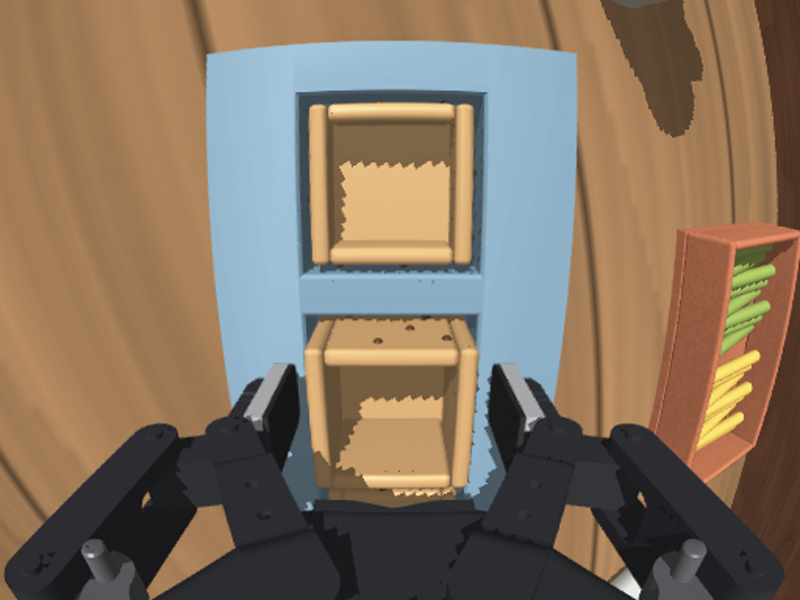

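The pads straddle the case rim (306–477 px). The tool sits about 1 mm too far up-slope and 3.5 mm along x, so I'll correct that and close gradually.

Call:
step_arm --plan '[0, 0, 0, -2, -0.5, 1, 0.25, 0, 0, 0, -3.5, -1, 1.5, 0.25, 0, 0, 0, -3.5, -1, 1.5, 0.3, 0, 0, 0, -3.5, -1, 1.5, 0.34, 0, 0, 0, -3.5, -1, 1.5, 0.36, 0, 0, 0, -3.5, -1, 1.5, 0.37, 0, 0, 0, -3.5, -1, 1.5, 0.37]'

```text
time_s: 4.7
position: [0.5559, -0.2166, 0.0497]
tcp_rot: [0.137, 0.781, 0.6, 0.106]
wrist_force: [0.5, -0.0, -0.9]
grip_width: 0.0538
grip_force: 0.0
```

Run:
```python
from h import *
s=read_state();print(s["grip_width"],s["grip_force"],s["wrist_force"],A.inv().apply(s["position"]-mid)*1000,rel(s["position"],graspR())[:3])
```

```text
0.053840427605425775 0.0 [ 0.53439226 -0.02642482 -0.90944964] [0.30828666 0.52992179 0.88091801] [-0.  -0.   0.1]
```

Call:
step_arm --plan '[0, 0, 0, 0, 0, 0, 0.38, 0, 0, 0, 0, 0, 0, 0.39, 0, 0, 0, 0, 0, 0, 0.39]'

```text
time_s: 5.08
position: [0.5559, -0.2166, 0.0497]
tcp_rot: [0.137, 0.781, 0.6, 0.105]
wrist_force: [-0.1, 0.8, 0.4]
grip_width: 0.0522
grip_force: 0.0
```

Call:
step_arm --plan '[0, 0, 0, 0, 0, 0, 0.395, 0, 0, 0, 0, 0, 0, 0.395]'

```text
time_s: 5.32
position: [0.5558, -0.2167, 0.0497]
tcp_rot: [0.137, 0.781, 0.6, 0.106]
wrist_force: [-1.8, -0.1, 1.6]
grip_width: 0.0521
grip_force: 8.6
```

Call:
step_arm --plan '[0, 0, 0, 0, 0, 0, 0.4, 0, 0, 0, 0, 0, 0, 0.4]'

```text
time_s: 5.58
position: [0.5558, -0.2166, 0.0498]
tcp_rot: [0.137, 0.781, 0.6, 0.106]
wrist_force: [-1.6, 1.5, 3.4]
grip_width: 0.0516
grip_force: 19.5
```

Call:
step_arm --plan '[0, 0, 0, 0, 0, -1, 0.4, 0, 0, 0, 0, 0, -3, 0.4, 0, 0, 0, 0, 0, -6, 0.4, 0, 0, 0, 0, 0, -10, 0.4, 0, 0, 0, 0, 0, -15, 0.4, 0, 0, 0, 0, 0, -20, 0.4]'

```text
time_s: 6.32
position: [0.5492, -0.2149, 0.0689]
tcp_rot: [0.137, 0.781, 0.6, 0.106]
wrist_force: [0.0, -0.9, -1.1]
grip_width: 0.0513
grip_force: 19.5
```

Call:
step_arm --plan '[0, 0, 0, 0, 0, -6, 0.4, 0, 0, 0, 0, 0, -14, 0.4, 0, 0, 0, 0, 0, -30, 0.4, 0, 0, 0, 0, 0, -50, 0.4, 0, 0, 0, 0, 0, -75, 0.4, 0, 0, 0, 0, 0, -100, 0.4, 0, 0, 0, 0, 0, -120, 0.4, 0, 0, 0, 0, 0, -130, 0.4, 0, 0, 0, 0, 0, -130, 0.4]'

```text
time_s: 7.45
position: [0.5066, -0.2032, 0.1912]
tcp_rot: [0.138, 0.781, 0.6, 0.106]
wrist_force: [0.5, -0.1, -0.6]
grip_width: 0.0517
grip_force: 19.5
```

Run:
```python
from h import *
c=capture("side"); s=read_state(); print(s["position"],s["grip_force"],s["wrist_force"])
cv2.imwrite("pics/s2.png",c["img"][:,:,::-1])
# stand disc refit: refined top edges (+1.6px up)
src=open("fit.py").read().split("out=[]")[0].replace("536,249","536,245.5").replace("424,170","424,167.5").replace(".6*(np",".3*(np"); exec(src)
print(f.x)
for z in(.26,.24): print(rel([f.x[0],f.x[1],z],downR(.3)))
```

```text
[ 0.50654973 -0.20307194  0.19063122] 19.510038793087006 [ 0.03071473  0.50119008 -1.4680331 ]
scene [  90  179  102   41 1797]
side [ 227  211   68  102 3173]
mould [ 0.56574792 -0.2198329  -0.26221879] 71.87361642171739 rms 1.2236694851085315
mid [ 0.55583805 -0.2171731   0.04879078] deep rim centre [ 0.54857081 -0.21522259  0.06946402]
stand [0.61956382 0.21761961 0.17020734] [-1.1  1.   0.7 -0.2 -0.5  0.6 -0.6 -0.1 -0.6 -0.2 -0.5  0. ]
[0.61956382 0.21761961 0.17020734]
[ 19.4   5.6 -31.7 435.6  24.9 -64.8]
[ 19.4   5.6 -31.7 435.6  18.1 -46. ]
```

View pics/s2.png

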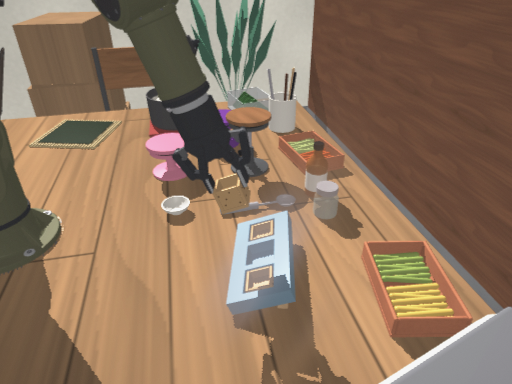

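The case is held straight in the gripper (232,195), and the mould's middle cavity is empty at (262,250) with the flat cases undisturbed. I'm carrying it up and over to the stand.

Call:
step_arm --plan '[0, 0, 0, 5, 8, -22, 0.4, 1, 0.3, -2, 25, 16, -44, 0.4, 4, 1, -6, 60, 24, -65, 0.4, 6, 2, -10, 105, 25, -65, 0.4, 8, 2.4, -14, 150, 25, -65, 0.4, 10, 3, -17, 195, 25, -65, 0.4, 12, 3.5, -20, 240, 25, -65, 0.4, 14, 4, -23, 285, 25, -65, 0.4, 16, 4.5, -26, 330, 25, -65, 0.4, 18, 5, -29, 375, 25, -65, 0.4, 19.4, 5.6, -31.7, 415, 25, -65, 0.4, 19.4, 5.6, -31.7, 435.6, 25, -65, 0.4]'

```text
time_s: 9.0
position: [0.62, 0.2196, 0.258]
tcp_rot: [-0.001, 0.593, 0.805, -0.0]
wrist_force: [-0.0, -1.0, -0.8]
grip_width: 0.0516
grip_force: 19.6
```

Call:
step_arm --plan '[0, 0, 0, 0, 0, 0, 0.4, 0, 0, 0, 0, 0, 0, 0.4]'

```text
time_s: 9.25
position: [0.6196, 0.2148, 0.2603]
tcp_rot: [0.001, 0.595, 0.804, -0.0]
wrist_force: [-1.2, -1.2, 0.1]
grip_width: 0.0519
grip_force: 19.6
```

Run:
```python
from h import *
from scipy.optimize import least_squares
s=read_state(); print(s["position"],s["wrist_force"],s["grip_force"])
c=capture("wrist");K=c["intrinsics"]
print(rel([.6196,.2176,.220],downR(.3)))
T=np.linalg.inv(c["T"]);im=cv2.resize(c["img"][:,:,::-1],(800,600),interpolation=cv2.INTER_CUBIC)
a=np.linspace(0,2*np.pi,90);P=np.c_[.065*np.cos(a)+.6196,.065*np.sin(a)+.2176,0*a+.169]
p=(T[:3,:3]@P.T+T[:3,3:]).T;r=np.hypot(p[:,0],p[:,1]);th=np.arctan2(r,p[:,2])
q=K[0][0]*th[:,None]*p[:,:2]/r[:,None]+[K[0][2],K[1][2]]
cv2.polylines(im,[np.round(q*800/512).astype(int)],True,(0,255,0),1)
cv2.imwrite("pics/w3.png",im)
```

```text
[0.61959244 0.21476651 0.26032485] [-1.19859508 -1.22954388  0.09435478] 19.606744945049286
[ 0.   0.  -0.2  2.8  0.8 40.6]
```

View pics/w3.png

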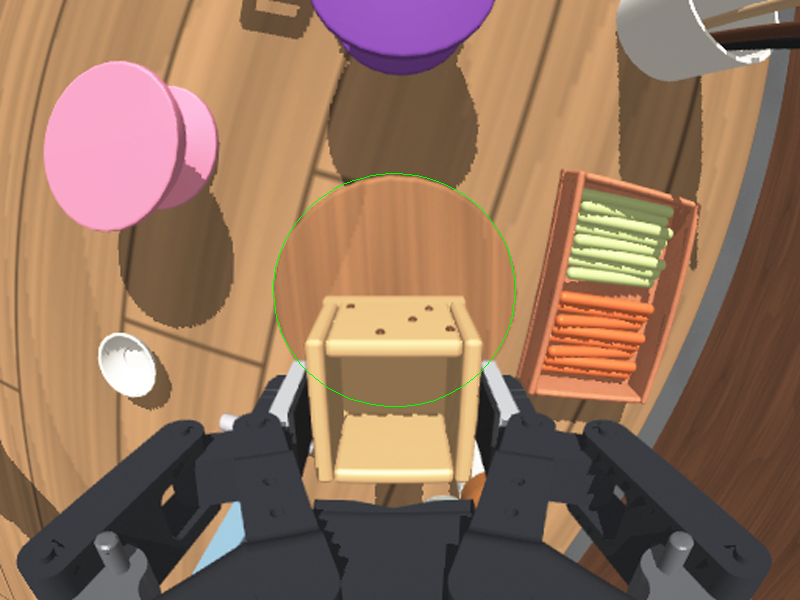

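The predicted disc outline matches the picture to within about 1–2 px, centred near (395,290). The case is square in the gripper. I'm lowering carefully to feel for contact.

Call:
step_arm --plan '[0, 0, 0, 1, 0, 15, 0.4, 0, 0, 0, 2.5, 0.5, 32, 0.4, 0, 0, 0, 2.5, 0.5, 46, 0.4, 0, 0, 0, 2.5, 0.5, 54, 0.4, 0, 0, 0, 2.5, 0.5, 57, 0.4, 0, 0, 0, 2.5, 0.5, 57, 0.4, 0, 0, 0, 2.5, 0.5, 57, 0.4]'

```text
time_s: 10.18
position: [0.6198, 0.2197, 0.2038]
tcp_rot: [0.0, 0.594, 0.805, 0.001]
wrist_force: [-0.1, -0.6, -0.9]
grip_width: 0.0517
grip_force: 19.6
```

Call:
step_arm --plan '[0, 0, 0, 0, 0, 2, 0.4, 0, 0, 0, 0, 0, 4, 0.4, 0, 0, 0, 0, 0, 4, 0.4]'

```text
time_s: 10.55
position: [0.6194, 0.2197, 0.199]
tcp_rot: [0.0, 0.594, 0.805, 0.0]
wrist_force: [1.3, 0.8, -1.2]
grip_width: 0.0516
grip_force: 19.6
```

Call:
step_arm --plan '[0, 0, 0, 0, 0, 1, 0.4, 0, 0, 0, 0, 0, 2, 0.4, 0, 0, 0, 0, 0, 2, 0.4]'

```text
time_s: 10.92
position: [0.6196, 0.2197, 0.1974]
tcp_rot: [0.0, 0.594, 0.805, 0.0]
wrist_force: [-0.6, 0.3, 0.7]
grip_width: 0.0518
grip_force: 19.8
```

Call:
step_arm --plan '[0, 0, 0, 0, 0, 0.8, 0.4, 0, 0, 0, 0, 0, 1.5, 0.4, 0, 0, 0, 0, 0, 1.5, 0.4]'

```text
time_s: 11.3
position: [0.6196, 0.2197, 0.1959]
tcp_rot: [0.0, 0.594, 0.805, 0.0]
wrist_force: [-1.5, 0.4, 3.2]
grip_width: 0.052
grip_force: 20.1
```

Call:
step_arm --plan '[0, 0, 0, 0, 0, 0.8, 0.4, 0, 0, 0, 0, 0, 1.5, 0.4, 0, 0, 0, 0, 0, 1.5, 0.4]'

```text
time_s: 11.68
position: [0.6196, 0.2197, 0.1945]
tcp_rot: [0.0, 0.594, 0.805, 0.0]
wrist_force: [-1.1, -0.4, 5.5]
grip_width: 0.0515
grip_force: 20.3
```

Contact is clear: force rises about 1.5 N/mm and is now 5.5 N. I'll ease the cushion back to a light load and then open slowly.

Call:
step_arm --plan '[0, 0, 0, 0, 0, -0.8, 0.4, 0, 0, 0, 0, 0, -1.6, 0.4, 0, 0, 0, 0, 0, -2, 0.4, 0, 0, 0, 0, 0, -2, 0.4]'

```text
time_s: 12.18
position: [0.6196, 0.2197, 0.1961]
tcp_rot: [0.0, 0.594, 0.805, 0.0]
wrist_force: [0.2, 0.2, 3.4]
grip_width: 0.0516
grip_force: 20.0
```

Call:
step_arm --plan '[0, 0, 0, 0, 0, 0, 0.395, 0, 0, 0, 0, 0, 0, 0.39, 0, 0, 0, 0, 0, 0, 0.385, 0, 0, 0, 0, 0, 0, 0.37, 0, 0, 0, 0, 0, 0, 0.34, 0, 0, 0, 0, 0, 0, 0.28, 0, 0, 0, 0, 0, 0, 0.2, 0, 0, 0, 0, 0, 0, 0.1, 0, 0, 0, 0, 0, 0, 0.1]'

```text
time_s: 13.3
position: [0.6195, 0.2197, 0.1962]
tcp_rot: [0.0, 0.594, 0.805, 0.0]
wrist_force: [0.0, 0.5, -0.2]
grip_width: 0.077
grip_force: 0.0
```

Run:
```python
from h import *
s=read_state();print(s["grip_width"],s["grip_force"],s["wrist_force"])
cv2.imwrite("pics/w4.png",capture("wrist")["img"][:,:,::-1])
```

```text
0.07702638119914447 0.0 [ 0.04399937  0.5259933  -0.15004951]
```

View pics/w4.png

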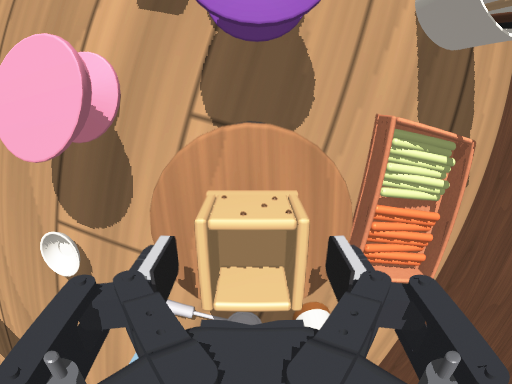

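The case stands upright on the disc near (252,250), clear of both pads. I'm retreating upward.

Call:
step_arm --plan '[0, 0, 0, 0, 0, -5, 0.1, 0, 0, 0, 0, 0, -15, 0.1, 0, 0, 0, 0, 0, -35, 0.1, 0, 0, 0, 0, 0, -60, 0.1, 0, 0, 0, 0, 0, -90, 0.1, 0, 0, 0, 0, 0, -120, 0.1, 0, 0, 0, 0, 0, -140, 0.1, 0, 0, 0, 0, 0, -140, 0.1, 0, 0, 0, 0, 0, -140, 0.1]'

```text
time_s: 14.48
position: [0.6191, 0.2197, 0.3355]
tcp_rot: [-0.0, 0.594, 0.804, -0.0]
wrist_force: [1.0, 0.2, -0.1]
grip_width: 0.0767
grip_force: 0.0
```

Run:
```python
from h import *
w=capture("scene")["img"][:,:,::-1];v=capture("side")["img"][:,:,::-1]
cv2.imwrite("pics/end.png",np.hstack([cv2.resize(w[100:300,150:450],(400,267)),cv2.resize(v[80:280,150:450],(400,267))]))
c=capture("scene");print(proj(c,[[.6196,.2176,.168+.046],[.6196,.2176,.168]]))
```

```text
[[316.07066395 156.57274412]
 [313.77326811 174.03007938]]
```

View pics/end.png

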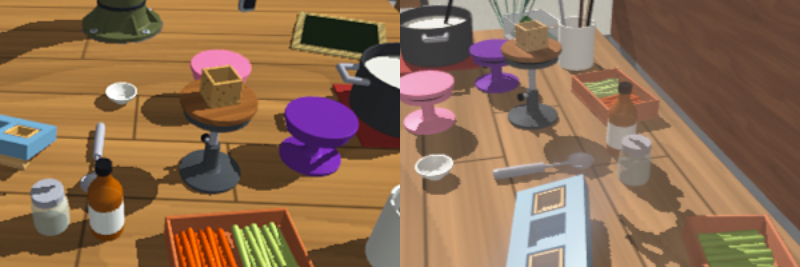

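The case is upright and centred on the steel stand's disc (220,90 in the left view), and everything else is in place.

```bash
python3 -c "
from workcell import workorder;print(workorder.job_done())"
```

```text
the job is handed in; nothing more can be done
None
```

The deep case stands upright, centred by eye, on the steel stand's wooden disc; grip stayed near 20 N, contact at the disc near 5.5 N, nothing else looked moved in the last pictures, and the job was handed in after about 15 s of robot time.

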